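Bring a dental cast to the scanner with the carriage knob

ROBOT

A 6-joint arm with a two-finger parallel gripper is mounted at the origin on the work surface. World frame = base frame: x ahead of the robot, y to its left, z up, the work surface at z = 0. Lengths are in m, angles in rad, forces in N, time in s.
With the tool pointing down it reaches from about 0.4 to 0.825 m from the base axis. Payload 7 kg.
Tool frame: the origin (TCP) lies at the centre of the arm's flange, where the gripper is bolted on; the fingertips stand 178 mm ahead of it and the grasp point (between the pads) lies 159 mm ahead of it; z points along the fingers, y is the direction in which the jaws open and shut (so a half turn about z gives the same grasp; the last joint's range is limited). The gripper opens to 88 mm and grips with 3 to 60 N. Pads are 19 mm wide; open, the fingers measure 130 mm over their backs; the gripper's body (78 mm by 193 mm) begins 47 mm behind the grasp point.
Start: joints at [-1.011, 0.359, 0.012, 0, -1.224, -0.288], TCP at [0.181, -0.65, 0.405] pointing down, gripper open.
Joint ranges: [-3.07, 3.07], [-1.43, 2.12], [-1.02, 1.25], [-3.03, 1.67], [-3.05, -0], [-3.03, 3.03]. Speed limits (rad/s): [2.39, 2.39, 3.01, 3.14, 3.14, 3.14].

INTERFACE

Orientations are given as [roll, pitch, yaw] about the fixed x, y, z axes, in that order (R = Rz(yaw) Ry(pitch) Rx(roll)).
In Python, from station import * gives the robot as it stands.
- The arm moves only by the tool send_rows, never from a script. Its argument "motion" is a list of rows, each an object with "offset": the shift along the tool's x, y, z in cm, a list of three; "turn": the turn about the tool's z in degrees. In form: [{"offset": [x, y, z], "turn": turn}, ...]. A call has 1 to 8 rows; each row is the pose to reach, as a shift and turn from the pose commanded when the call began, along the tool's axes at that moment; what a row does not reach only later rows make up. A row lasts 1/10 s, in which the tool goes at most 50 mm and 8.59 degrees, less where a joint would pass 70% of its speed; a pose out of reach is approached as far as the arm can. A call with a gripper value outside its range is refused whole. "hand" is the opening, from -1 (shut) to 1 (fully open), set as the call begins (left out, the last holds). The fingers move at their own pace and stop on an object; "squeeze" is the grip in N (left out, the last holds). Time passes only in rows, so rows that repeat a pose let the fingers close. It gives the time, the measured TCP pose, the force and the opening at its end, in the units of the state.
- get_state(): the state, without advancing time (a new reading comes with each control period).
- grab_frame(name): name is "scene" or "top" or "wrist"; returns a dict with "frame" (480x640x3 uint8, blue, green, red), "range_z" (480x640 float32, m along the optical axis (not along the pixel's ray), 0 where there is no reading), "vertical_fov" (degrees; the focal length in pixels is half the picture's height over the tangent of half this angle, whatever the lens; pixels are square), "cx", "cy" (the principal point, pixels), "cam_to_world" (4x4, takes a point from camera to world coordinates). Camera axes: x right, y up, looking along -z (the intrinsics and any distortion apply to the point x, -y, -z); pixel columns grow to the right and rows downward; lengths in m; the calibration is good to about 2 mm. A picture is of the moment at which its call begins.
- job_done(): hands the job in, once; it reports no verdict.
The state is a dict: "t": time; "q": joint angles; "qd": joint speeds; "joint_efforts": joint torques, N m; "eef_pos": TCP position; "ee_rot": TCP orientation; "force": force on the tool from outside, world axes, zero at the start; "moment": the same for the moment, N m; "width": finger opening in m.
Only numpy, scipy, OpenCV 4.12 (cv2) and the standard library are available. Lean on these libraries where they do the work, as an engineer would, in place of code of your own. Each camera call takes 0.05 s, during which the arm holds its last target. There are 200 camera calls.

TASK

Leaving the brown cast and the amber jar where they are, set the white plaster cast squarely on the blue mat of the sliding carriage, teeth up and with its rounded front end towards the scanner, and let go of it. Then turn the carriage's black knob clockwise, following it as it travels with the carriage, until the red line has gone about 6 mm past the yellow pointer; then turn the knob back through its free play and bring the line back to the pointer, so that the play stays taken up on the return side (the knob's white mark at the green tick, not the orange one).

Things in the scene. Friction and masses are not known exactly. Their poses are not given: they have to be found in the camera images.
- cast_center (a point): Centre (half-way up) of the loose white plaster dental cast on a blue foot: 62 mm long (x), 50 mm wide (y), 42 mm high. Up to 30 mm above its underside its sides are flat and parallel, 50 mm apart: grip there across y. The narrower row of teeth (42 mm wide) is on top. z is up, x points to its front end (the closed, rounded end of the row of teeth).
- cast_front (a point): Middle of the front end of the white cast, 31 mm along +x of cast_center.
- cast: The white cast itself, 0.13 to 0.27 kg; origin at the centre of its underside, axes as cast_center.
- mat (a point): Centre of the top of the blue mat, 80 x 80 mm, on the carriage, 48 mm above the bench. x points to the scanner, y along the slide. The cast belongs here, its x along this x, within about 10 mm and 10 degrees. The grey carriage is 110 mm (x) by 220 mm (y), its top 46 mm above the bench; its base is 140 x 320 mm.
- red_line (a point): The red line, 3 mm wide, across the carriage's edge on the scanner's side, level with the middle of the mat in y (58 mm in +x of it). Axes as mat.
- pointer_tip (a point): Tip of the fixed yellow pointer, 52 mm above the bench, over the red line's edge. Axes as mat. The y of red_line in this frame is the distance to go: 18 to 38 mm at the start, 0 at the mark, negative when past it. The pointer runs back 63 mm in +x to a white scanner box 110 mm wide (y), 80 mm deep, 104 mm high.
- knob: Black bar knob, upright axis, on the carriage 120 mm from mat in its -y (and 8 mm in +x). Bar 46 mm long (x), 18 mm thick (y: grip across this), 66 to 102 mm above the bench. Origin on the axis, 52 mm above the bench; z up; white mark on the bar's +x end. Turned clockwise from above it drives the carriage towards the mat's -y, anticlockwise back. It has 0.3 rad of free play on the dial.
- knob_grip (a point): On the knob's axis, 86 mm above the bench: the height to grip the bar. Same axes as knob.
- dial: White disc, 68 mm wide, under the knob on the same axis; origin 52 mm above the bench, z up. Geared to the carriage, 15 mm of travel per radian; about 0.2 N m drives it. Knob yaw minus dial yaw is 0 (white mark at the green tick) with the play taken up on the return (anticlockwise) side, -0.3 rad (orange tick) on the forward side, between them at the start.
- carriage (a joint): Carriage position in m, 0 at the start, growing towards the mat's -y; stop at 0.056; stays where left. On reversing, the knob turns up to 0.3 rad before dial and carriage follow: keep the hand in place for that part, since dragging the gripped knob along the slide (about 14 N) moves the carriage and leaves the play untaken.
- stone_cast: The other dental cast, same shape and size (62 x 50 x 42 mm), brown stone on a black foot. Not to be used. Origin: centre of its underside.
- jar: Amber jar, 60 mm wide, 75 mm high. Bystander. Origin: centre of its underside.

How it is judged:
On the way, in this order (a step that is already met when the one before it is completed fails the run):
1. the white cast stands squarely on the blue mat, released (x of cast_center in the frame of mat between -0.013 and 0.013 m and y of cast_center in the frame of mat between -0.013 and 0.013 m and z of cast_center in the frame of mat below 0.0245 m and angle between cast_center's own z axis and vertical below 0.08 rad and angle between the x axis of cast_center and the x axis of mat, either way round below 0.25 rad and x of cast_front in the frame of mat above 0 m and contact force between the fingers and cast below 0.1 N), for 0.2 s.
2. the red line is at least 4 mm past the pointer, brought there with the fingers on the knob, the cast still on the mat (x of cast_center in the frame of mat between -0.013 and 0.013 m and y of cast_center in the frame of mat between -0.013 and 0.013 m and z of cast_center in the frame of mat below 0.0245 m and angle between cast_center's own z axis and vertical below 0.08 rad and angle between the x axis of cast_center and the x axis of mat, either way round below 0.25 rad and x of cast_front in the frame of mat above 0 m and y of red_line in the frame of pointer_tip below -0.004 m and contact force between the fingers and knob above 1 N), for 0.1 s.
At the end, for the whole second after the job is handed in: Red line within 3 mm of the pointer after having been 4 mm past it; knob within 0.15 rad of lining up with the dial (white mark nearer the green tick); white cast upright, at rest on the mat, within 13 mm of its centre in x and y, front towards the scanner within 0.25 rad (x of cast_center in the frame of mat between -0.013 and 0.013 m and y of cast_center in the frame of mat between -0.013 and 0.013 m and z of cast_center in the frame of mat below 0.0245 m and angle between cast_center's own z axis and vertical below 0.08 rad and angle between the x axis of cast_center and the x axis of mat, either way round below 0.25 rad and x of cast_front in the frame of mat above 0 m and y of red_line in the frame of pointer_tip between -0.003 and 0.003 m and angle between the x axis of knob and the x axis of dial, either way round below 0.15 rad and linear speed of cast below 0.01 m/s); the robot touches nothing.
It fails at once if the stone cast is moved by more than 30 mm (distance of stone_cast from where it was at the start of the episode above 0.03 m).
It fails at once if the jar is moved by more than 30 mm (distance of jar from where it was at the start of the episode above 0.03 m).
It also fails if it takes over 72 s, if anything falls off the work surface, if the arm or the gripper's body presses on something with over 40 N, if the wrist force passes 120 N, or if a joint passes its speed limit or range.

## Working session

There is one attempt and no reset: what is moved stays moved. The work goes in short steps, Python scripts to look and compute and a tool call to move; the robot and the scene stay as the last step left them, time stands still between calls to the robot, and variables do not carry over. Pictures are saved under pics/ and viewed, about 8 in all and at most 12, crops included, and the job is handed in when it is done.

Besides the shell and the picture viewer there is one more tool, called after "Call:" as name([rows], argument=value, ...), one row to a line, values as JSON. send_rows: Moves the arm, as the interface text tells. Its arguments: {"type":"object","properties":{"motion":{"type":"array"},"hand":{"type":"number"},"squeeze":{"type":"number"}},"required":["motion"]}

```bash
mkdir -p pics; cat > h.py <<'E'
from station import *
import numpy as np, cv2
def ray(f,u,v):
    h,w=f["frame"].shape[:2]; F=h/2/np.tan(np.radians(f["vertical_fov"])/2)
    d=np.array([(u-f["cx"])/F,-(v-f["cy"])/F,-1.0]); T=np.array(f["cam_to_world"])
    return T[:3,3],T[:3,:3]@d
def onz(f,u,v,z):
    o,d=ray(f,u,v); return o+d*(z-o[2])/d[2]
def cloud(f):
    h,w=f["frame"].shape[:2]; F=h/2/np.tan(np.radians(f["vertical_fov"])/2)
    v,u=np.mgrid[:h,:w]; r=f["range_z"]; T=np.array(f["cam_to_world"])
    P=np.stack([(u-f["cx"])/F*r,-(v-f["cy"])/F*r,-r],-1)
    return P@T[:3,:3].T+T[:3,3]
E
python3 - <<'E'
from h import *
s=get_state(); print({k:np.round(v,3) for k,v in s.items()})
for n in ["top","scene"]:
    f=grab_frame(n); cv2.imwrite(f"pics/{n}0.png",f["frame"]); print(n,f["vertical_fov"],f["cx"],f["cy"],np.round(f["cam_to_world"],3).tolist(), [k for k in f])
    np.savez(f"{n}0.npz",**{k:f[k] for k in f})
E
```

```text
{'t': np.float64(0.0), 'q': array([-1.011,  0.359,  0.011, -0.   , -1.224, -0.288]), 'qd': array([-0.001, -0.002, -0.002, -0.   , -0.001, -0.001]), 'joint_efforts': array([-1.0000e-03, -5.8272e+01,  2.9307e+01,  6.9980e+00,  7.0000e-03,
       -0.0000e+00]), 'eef_pos': array([ 0.181, -0.65 ,  0.404]), 'ee_rot': array([ 3.14, -0.  , -2.87]), 'force': array([ 0.192, -0.533,  0.426]), 'moment': array([ 0.002, -0.004, -0.004]), 'width': np.float64(0.088)}
top 46.42443669601241 315.1004519521682 236.81045678557726 [[-0.005, 0.996, -0.09, 0.448], [-1.0, -0.006, -0.004, -0.05], [-0.004, 0.09, 0.996, 1.166], [0.0, 0.0, 0.0, 1.0]] ['frame', 'range_z', 'vertical_fov', 'cx', 'cy', 'cam_to_world']
scene 53.96098556237206 315.23287315868106 237.11014558325152 [[-0.146, -0.828, 0.541, 1.055], [0.989, -0.123, 0.079, 0.021], [0.001, 0.547, 0.837, 0.915], [0.0, 0.0, 0.0, 1.0]] ['frame', 'range_z', 'vertical_fov', 'cx', 'cy', 'cam_to_world']
```

View pics/top0.png

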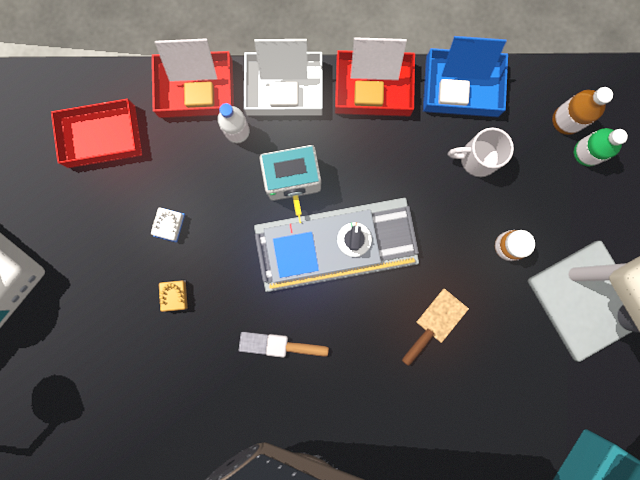

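View pics/scene0.png

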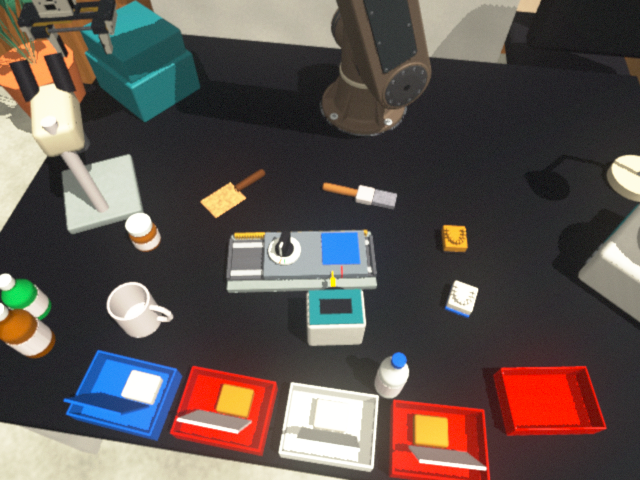

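The top view shows the white cast at (168,224), the brown cast at (172,296), the mat at (296,254), the knob at (354,239), the pointer at (298,208) and the jar at (515,245). The scene view shows the same things from the far side.

```bash
python3 - <<'E'
from h import *
T=dict(np.load("top0.npz"));S=dict(np.load("scene0.npz"))
for n,f,c in (("top",T,[(140,200,60,50),(140,270,60,50),(250,185,170,110)]),("scene",S,[(435,270,55,55),(430,215,55,45),(220,225,165,80)])):
    P=cloud(f); im=f["frame"]; hsv=cv2.cvtColor(im,cv2.COLOR_BGR2HSV)
    for i,(x,y,w,h) in enumerate(c[:2]):
        p=P[y:y+h,x:x+w].reshape(-1,3); p=p[(p[:,2]>0.012)&(p[:,2]<.06)]
        print(n,i,p.mean(0).round(4),len(p),p[:,2].max().round(4),cv2.minAreaRect((p[:,:2]*1000).astype(np.float32)))
        t=p[p[:,2]>.034]; print(' top',t.mean(0).round(4),cv2.minAreaRect((t[:,:2]*1000).astype(np.float32)))
    m=cv2.inRange(hsv,(100,140,100),(125,255,255)); x,y,w,h=c[2]
    mm=np.zeros_like(m); mm[y:y+h,x:x+w]=m[y:y+h,x:x+w]
    cn=max(cv2.findContours(mm,0,1)[0],key=cv2.contourArea)
    q=np.array([onz(f,u,v,.048)[:2] for u,v in cn[:,0]],np.float32)*1000
    print(n,'mat',cv2.minAreaRect(q))
    # red & yellow
    for nm,lo,hi,z in (("red",(0,120,80),(8,255,255),.046),("yel",(22,150,120),(35,255,255),.052)):
        m=cv2.inRange(hsv,lo,hi)[y:y+h,x:x+w]; v,u=np.nonzero(m)
        if len(u):
            q=np.array([onz(f,a+x,b+y,z)[:2] for a,b in zip(u,v)]);print(nm,len(u),np.c_[u+x,v+y][:12].tolist() if nm=="red" else '',q.mean(0).round(4))
    # knob top
    p=P[y:y+h,x:x+w].reshape(-1,3); t=p[(p[:,2]>.095)&(p[:,2]<.108)&(p[:,1]<-0.0)]
    if len(t): print('knob',t.mean(0).round(4),len(t),cv2.minAreaRect((t[:,:2]*1000).astype(np.float32)))
a=T["frame"][195:255,140:200];a=cv2.resize(a,(300,300),interpolation=2)
b=cv2.resize(S["frame"][265:325,430:490],(300,300),interpolation=2)
c=cv2.resize(T["frame"][185:295,250:420],(640,415)[:2],interpolation=2)[:300]
cv2.imwrite("pics/a.png",np.vstack([np.hstack([a,b]),cv2.resize(T["frame"][190:270,260:380],(600,300)[:2],interpolation=2)]))
E
```

```text
top 0 [0.5796 0.2562 0.0313] 742 0.0463 ((580.6177978515625, 258.2634582519531), (52.292423248291016, 58.145931243896484), 74.7060546875)
 top [0.5854 0.2572 0.0401] ((580.2044677734375, 257.79302978515625), (47.15126037597656, 49.29503631591797), 69.60940551757812)
top 1 [0.4337 0.2418 0.0316] 753 0.0478 ((433.5828552246094, 244.4957275390625), (57.68681716918945, 51.6667594909668), 5.403679370880127)
 top [0.4388 0.2441 0.0398] ((432.7721862792969, 244.7798614501953), (51.73733901977539, 44.28957748413086), 4.8652191162109375)
top mat ((513.7301635742188, -6.299762725830078), (77.87315368652344, 78.17498016357422), 10.33577823638916)
yel 105  [ 0.6099 -0.0114]
knob [ 0.5596 -0.1041  0.102 ] 274 ((592.409912109375, -74.08814239501953), (177.77236938476562, 41.826499938964844), 44.921695709228516)
scene 0 [0.587  0.2601 0.03  ] 707 0.0467 ((582.1211547851562, 262.3757019042969), (50.38579559326172, 60.54886245727539), 74.75851440429688)
 top [0.5897 0.2605 0.0395] ((588.1971435546875, 260.32977294921875), (43.070186614990234, 41.355690002441406), 74.1574935913086)
scene 1 [0.4413 0.246  0.0294] 601 0.0439 ((435.4087829589844, 246.92752075195312), (62.2057991027832, 50.60379409790039), 7.788754940032959)
 top [0.4432 0.248  0.0393] ((440.85125732421875, 247.82614135742188), (40.683467864990234, 43.54449462890625), 1.4896628856658936)
scene mat ((514.84619140625, -3.8643875122070312), (79.67726135253906, 79.61946868896484), 10.012706756591797)
red 18 [[341, 266], [341, 267], [341, 268], [342, 268], [341, 269], [342, 269], [341, 270], [342, 270], [341, 271], [342, 271], [341, 272], [342, 272]] [0.5708 0.0061]
yel 125  [ 0.5429 -0.1185]
knob [ 0.6269 -0.0541  0.1021] 578 ((600.8522338867188, -65.10907745361328), (196.15179443359375, 62.798458099365234), 35.62451171875)
```

View pics/a.png

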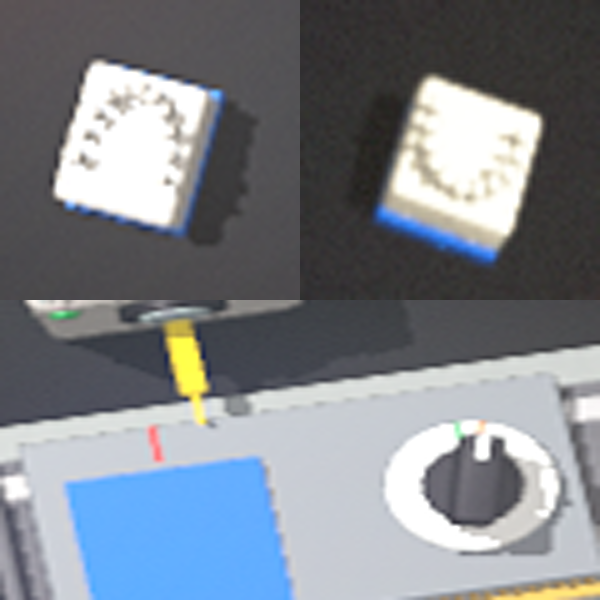

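The crops show the cast's rounded front pointing to world +x, at a yaw of about -15°. The red line is at crop (155,440), about 20 mm short of the pointer tip at (203,422). The knob's white mark is at (483,440), beside the orange tick.

```bash
cat >> h.py <<'E'
from scipy.spatial.transform import Rotation as Ro
def rel(p,yaw_deg,p0=None,y0=None):
    """grasp-point target (world m) & tool yaw -> offset cm, turn deg from the current pose"""
    s=get_state(); p0=np.array(s["eef_pos"]) if p0 is None else np.array(p0)
    R=Ro.from_euler("xyz",s["ee_rot"] if y0 is None else [np.pi,0,np.radians(y0)]); y=R.as_euler("xyz")[2]
    d=R.inv().apply(np.array(p)+[0,0,.159]-p0)*100
    t=-((yaw_deg-np.degrees(y)+180)%360-180)
    print("t",round(s["t"],2),"grasp",(p0-[0,0,.159]).round(4),"yaw",round(np.degrees(y),2),"rot",np.round(s["ee_rot"],3),"-> offset",d.round(2),"turn",round(t,1),"w",s["width"],"F",np.round(s["force"],1))
    return d,t
E
python3 - <<'E'
from h import *
P=cloud(dict(np.load("scene0.npz")));p=P.reshape(-1,3)
for y in np.arange(-.8,.4,.1):
    print(round(y,1),[round(float(q.max()),2) if len(q:=p[(p[:,1]>=y)&(p[:,1]<y+.1)&(p[:,0]>=x)&(p[:,0]<x+.1)&(p[:,2]<.9),2]) else None for x in np.arange(.0,.8,.1)])
rel([.581,.260,.21],-15.3); rel([.32,-.28,.25],-100)
E
```

```text
-0.8 [0.19, 0.34, 0.34, 0.03, 0.02, 0.0, 0.01, 0.0]
-0.7 [0.2, 0.37, 0.37, 0.34, 0.3, 0.03, 0.08, 0.13]
-0.6 [0.19, 0.34, 0.33, 0.34, 0.3, 0.27, 0.0, 0.16]
-0.5 [0.19, 0.01, 0.01, 0.01, 0.03, 0.08, 0.09, 0.09]
-0.4 [0.01, 0.01, 0.01, 0.01, 0.01, 0.01, 0.09, 0.09]
-0.3 [0.01, 0.0, 0.02, 0.02, 0.03, 0.04, 0.04, 0.0]
-0.2 [0.02, 0.0, 0.01, 0.01, 0.05, 0.11, 0.05, 0.01]
-0.1 [0.25, 0.42, 0.44, 0.02, 0.05, 0.07, 0.11, 0.11]
-0.0 [0.13, 0.42, 0.43, 0.02, 0.05, 0.05, 0.11, 0.11]
0.1 [0.02, 0.37, 0.01, 0.02, 0.0, 0.01, 0.01, 0.15]
0.2 [0.01, 0.01, 0.01, 0.0, 0.04, 0.05, 0.04, 0.01]
0.3 [0.0, 0.01, 0.01, 0.01, 0.01, 0.01, 0.0, 0.05]
0.4 [0.01, 0.01, 0.01, 0.01, 0.01, 0.0, 0.01, 0.05]
t 0.1 grasp [ 0.1812 -0.6501  0.2448] yaw -164.43 rot [ 3.14 -0.   -2.87] -> offset [-62.94  76.93   3.59] turn -149.1 w 0.08761981802717501 F [-0.6 -0.   0.3]
t 0.1 grasp [ 0.1812 -0.6501  0.2448] yaw -164.43 rot [ 3.14 -0.   -2.87] -> offset [-23.31  31.92  -0.48] turn -64.4 w 0.08761981802717501 F [-0.6 -0.   0.3]
```

Call:
send_rows([
  {"offset": [-1.3,4.8,-5],"turn": 0},
  {"offset": [-2.7,9.6,-5],"turn": 0},
  {"offset": [-4.0,14.4,-5],"turn": 0},
  {"offset": [-5.4,19.3,-5],"turn": 0},
  {"offset": [-11,23.5,-5],"turn": -16},
  {"offset": [-17,27.7,-5],"turn": -24},
  {"offset": [-23.3,31.9,-5],"turn": -32},
  {"offset": [-23.3,31.9,-5],"turn": -32},
], hand=1)

```text
t: 0.9
eef_pos: [0.2999, -0.3037, 0.4549]
ee_rot: [-3.141, 0.0, -2.306]
force: [2.3, -0.5, -0.2]
width: 0.0873
```

```bash
python3 - <<'E'
from h import *
print(get_state()["q"]);rel([.581,.260,.21],-15.3); rel([.45,-.02,.25],-70)
E
```

```text
[-3.25572029e-01 -9.99677173e-02 -4.12585869e-01 -1.09557792e-04
 -1.25724365e+00 -4.09468220e-01]
t 0.9 grasp [ 0.2999 -0.3037  0.2959] yaw -132.12 rot [-3.141  0.    -2.306] -> offset [-60.66  16.96   8.6 ] turn -116.8 w 0.08734115622736766 F [ 2.3 -0.5 -0.2]
t 0.9 grasp [ 0.2999 -0.3037  0.2959] yaw -132.12 rot [-3.141  0.    -2.306] -> offset [-31.11   7.89   4.59] turn -62.1 w 0.08734115622736766 F [ 2.3 -0.5 -0.2]
```

Call:
send_rows([
  {"offset": [-5,1.5,0.7],"turn": -8},
  {"offset": [-9.8,2.8,1.4],"turn": -16},
  {"offset": [-14.6,4.1,2.1],"turn": -24},
  {"offset": [-19.4,5.4,2.8],"turn": -32},
  {"offset": [-24.2,6.8,3.5],"turn": -40},
  {"offset": [-29,8.1,4.2],"turn": -48},
  {"offset": [-33.8,9.4,5],"turn": -56},
  {"offset": [-38.6,10.8,5.5],"turn": -64},
])

```text
t: 1.7
eef_pos: [0.4785, 0.0502, 0.3996]
ee_rot: [3.141, 0.0, -1.188]
force: [0.7, 0.4, -0.1]
width: 0.0878
```

```bash
python3 - <<'E'
from h import *
rel([.581,.260,.18],-15.3)
E
```

```text
t 1.7 grasp [0.4785 0.0502 0.2406] yaw -68.07 rot [ 3.141  0.    -1.188] -> offset [-15.63 -17.35   6.06] turn -52.8 w 0.08779229515842732 F [ 0.7  0.4 -0.1]
```

Call:
send_rows([
  {"offset": [-3,-3.5,1],"turn": -8},
  {"offset": [-6,-7,2],"turn": -16},
  {"offset": [-9,-10,3],"turn": -24},
  {"offset": [-12,-13.5,4],"turn": -32},
  {"offset": [-15,-16.8,5],"turn": -40},
  {"offset": [-15.4,-17.2,6],"turn": -48},
  {"offset": [-15.4,-17.2,6],"turn": -52.5},
  {"offset": [-15.4,-17.2,6],"turn": -52.5},
])

```text
t: 2.5
eef_pos: [0.5815, 0.2551, 0.3388]
ee_rot: [3.14, 0.001, -0.276]
force: [-0.1, -0.5, -0.6]
width: 0.0877
```

```bash
python3 - <<'E'
from h import *
f=grab_frame("wrist"); cv2.imwrite("pics/w1.png",f["frame"])
P=cloud(f).reshape(-1,3); 
p=P[(P[:,2]>.012)&(P[:,2]<.06)&(abs(P[:,0]-.58)<.06)&(abs(P[:,1]-.26)<.06)]
print(len(p),p[:,2].max(),p.mean(0),cv2.minAreaRect((p[:,:2]*1000).astype(np.float32)))
t=p[p[:,2]>.026];print(t.mean(0),cv2.minAreaRect((t[:,:2]*1000).astype(np.float32)))
rel([.581,.260,.018],-15.3)
E
```

```text
4101 0.04405874694389439 [0.5832257  0.25990719 0.0320084 ] ((580.4735107421875, 261.0731201171875), (49.47941970825195, 58.1745719909668), 75.04418182373047)
[0.58232067 0.26021478 0.03249082] ((580.4715576171875, 261.0736389160156), (49.47941970825195, 58.17048645019531), 75.04418182373047)
t 2.55 grasp [0.5816 0.2548 0.1805] yaw -16.02 rot [ 3.141e+00  1.000e-03 -2.800e-01] -> offset [-0.19 -0.5  16.25] turn -0.7 w 0.0874098648714398 F [ 0.8 -0.  -0.4]
```

View pics/w1.png

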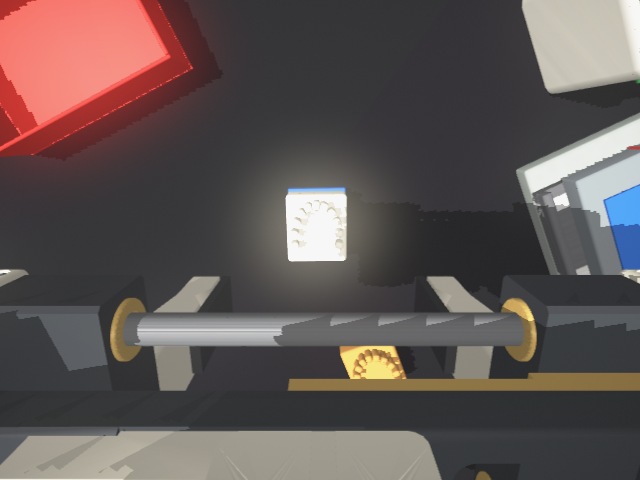

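The wrist view shows the white cast centred at (317,225), square to the jaws, with the arch closed away from the robot. It measures (0.580, 0.261) with a yaw of -15°, so I'm going down.

Call:
send_rows([
  {"offset": [-0.2,-0.6,4],"turn": -1},
  {"offset": [-0.2,-0.6,8],"turn": -1},
  {"offset": [-0.2,-0.6,11],"turn": -1},
  {"offset": [-0.2,-0.6,13.5],"turn": -1},
  {"offset": [-0.2,-0.6,15],"turn": -1},
  {"offset": [-0.2,-0.6,16],"turn": -1},
  {"offset": [-0.2,-0.6,16.2],"turn": -1},
  {"offset": [-0.2,-0.6,16.2],"turn": -1},
])

```text
t: 3.35
eef_pos: [0.5817, 0.261, 0.179]
ee_rot: [-3.141, -0.001, -0.261]
force: [0.0, -0.9, -0.3]
width: 0.0874
```

Call:
send_rows([
  {"offset": [0,0,0],"turn": 0},
  {"offset": [0,0,0],"turn": 0},
  {"offset": [0,0,0],"turn": 0},
  {"offset": [0,0,0],"turn": 0},
  {"offset": [0,0,0],"turn": 0},
  {"offset": [0,0,0],"turn": 0},
  {"offset": [0,0,0],"turn": 0},
], hand=-1, squeeze=25)

```text
t: 4.05
eef_pos: [0.5815, 0.261, 0.1785]
ee_rot: [-3.141, -0.0, -0.26]
force: [-0.8, -1.4, 4.7]
width: 0.0499
```

Call:
send_rows([
  {"offset": [0,0,-1.5],"turn": 0},
  {"offset": [0,0,-4],"turn": 0},
  {"offset": [0,0,-7],"turn": 0},
  {"offset": [0,0,-10],"turn": 0},
  {"offset": [0,0,-12],"turn": 0},
  {"offset": [0,0,-12],"turn": 0},
])

```text
t: 4.65
eef_pos: [0.582, 0.2615, 0.3023]
ee_rot: [-3.137, -0.004, -0.26]
force: [0.4, 0.4, -1.9]
width: 0.05
```

```bash
python3 - <<'E'
from h import *
f=grab_frame("wrist"); cv2.imwrite("pics/w2.png",f["frame"])
# mat in the wrist view and in scene
for n in ("top","scene"):
    f=grab_frame(n); hsv=cv2.cvtColor(f["frame"],cv2.COLOR_BGR2HSV)
    x,y,w,h=(250,185,170,110) if n=="top" else (220,225,165,80)
    m=cv2.inRange(hsv,(100,140,100),(125,255,255)); mm=np.zeros_like(m); mm[y:y+h,x:x+w]=m[y:y+h,x:x+w]
    cn=max(cv2.findContours(mm,0,1)[0],key=cv2.contourArea)
    print(n,cv2.minAreaRect(np.array([onz(f,u,v,.048)[:2] for u,v in cn[:,0]],np.float32)*1000))
rel([.514,-.005,.14],10.2)
E
```

```text
top ((513.68212890625, -6.238960266113281), (77.78269958496094, 78.21429443359375), 9.979138374328613)
scene ((515.1419677734375, -3.5352821350097656), (79.0975570678711, 80.16480255126953), 10.012706756591797)
t 4.8 grasp [0.5808 0.2607 0.1385] yaw -14.95 rot [ 3.141e+00  1.000e-03 -2.610e-01] -> offset [ 0.4  27.39 -0.14] turn -25.1 w 0.04979323472062988 F [-0.  -0.5 -2.5]
```

Call:
send_rows([
  {"offset": [0,3,-1],"turn": -4},
  {"offset": [0.1,7.5,-1],"turn": -8},
  {"offset": [0.2,12,-1],"turn": -12},
  {"offset": [0.3,16.5,-1],"turn": -16},
  {"offset": [0.4,21,-1],"turn": -20},
  {"offset": [0.5,25,-1],"turn": -25.1},
  {"offset": [0.5,27.4,-1],"turn": -25.1},
  {"offset": [0.5,27.4,-1],"turn": -25.1},
])

```text
t: 5.6
eef_pos: [0.5139, -0.0078, 0.3068]
ee_rot: [3.141, 0.003, 0.174]
force: [-0.3, -0.9, -1.6]
width: 0.0499
```

```bash
python3 - <<'E'
from h import *
rel([.5155,-.005,.068],10.1)
f=grab_frame("wrist"); cv2.imwrite("pics/w3.png",f["frame"])
E
```

```text
t 5.6 grasp [ 0.5139 -0.0078  0.1478] yaw 10.0 rot [3.141e+00 3.000e-03 1.740e-01] -> offset [ 0.23 -0.25  7.98] turn -0.1 w 0.04991821582807053 F [-0.3 -0.9 -1.6]
```

View pics/w3.png

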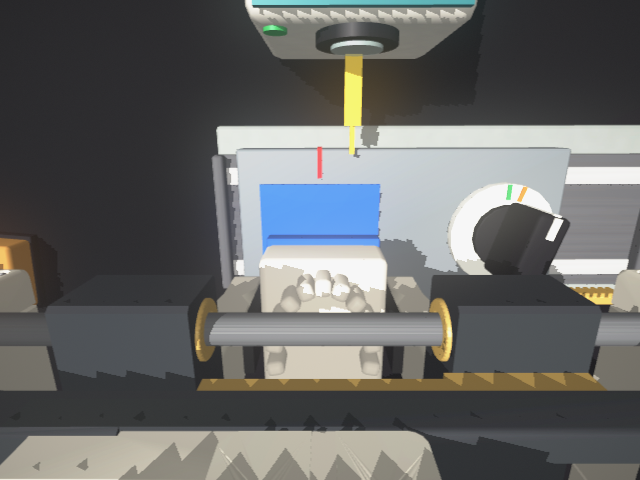

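The wrist view shows the cast held squarely over the mat, with the arch closed towards the scanner. The red line is at (320,162), left of the pointer tip at (352,150), and the knob is at (515,235). I'm lowering it now.

Call:
send_rows([
  {"offset": [0.1,-0.1,2],"turn": 0},
  {"offset": [0.1,-0.1,4],"turn": 0},
  {"offset": [0.1,-0.1,5.5],"turn": 0},
  {"offset": [0.1,-0.1,6.8],"turn": 0},
  {"offset": [0.1,-0.1,7.5],"turn": 0},
  {"offset": [0.1,-0.1,7.9],"turn": 0},
  {"offset": [0.1,-0.1,8.0],"turn": 0},
  {"offset": [0.1,-0.1,8.0],"turn": 0},
])

```text
t: 6.45
eef_pos: [0.5167, -0.0037, 0.2283]
ee_rot: [3.142, -0.0, 0.178]
force: [-0.5, -0.4, -1.3]
width: 0.0497
```

```bash
python3 - <<'E'
from h import *
rel([.5155,-.005,.068],10.1)
E
```

```text
t 6.45 grasp [ 0.5167 -0.0037  0.0693] yaw 10.19 rot [ 3.142 -0.     0.178] -> offset [-0.14  0.11  0.13] turn 0.1 w 0.04971509045253483 F [-0.5 -0.4 -1.3]
```

Call:
send_rows([
  {"offset": [0,0,0.1],"turn": 0},
  {"offset": [-0.1,0,0.2],"turn": 0},
  {"offset": [-0.1,0,0.25],"turn": 0},
  {"offset": [-0.1,0,0.25],"turn": 0},
])

```text
t: 6.85
eef_pos: [0.5155, -0.0041, 0.2264]
ee_rot: [-3.142, -0.001, 0.178]
force: [-2.2, 1.2, 4.2]
width: 0.05
```

Contact: the vertical force went from -1.3 to +4.2 N. I'll release and rise straight up.

Call:
send_rows([
  {"offset": [0,0,0],"turn": 0},
  {"offset": [0,0,0],"turn": 0},
  {"offset": [0,0,0],"turn": 0},
  {"offset": [0,0,0],"turn": 0},
  {"offset": [0,0,0],"turn": 0},
  {"offset": [0,0,0],"turn": 0},
], hand=1)

```text
t: 7.45
eef_pos: [0.5154, -0.0041, 0.2255]
ee_rot: [-3.142, 0.0, 0.177]
force: [-0.1, -0.5, 0.7]
width: 0.0869
```

Call:
send_rows([
  {"offset": [0,0,-2],"turn": 0},
  {"offset": [0,0,-5],"turn": 0},
  {"offset": [0,0,-8.5],"turn": 0},
  {"offset": [0,0,-12],"turn": 0},
  {"offset": [0,3,-12],"turn": 0},
  {"offset": [0,6,-12],"turn": 0},
  {"offset": [0,6,-12],"turn": 0},
])

```text
t: 8.15
eef_pos: [0.526, -0.0653, 0.3455]
ee_rot: [3.141, 0.001, 0.175]
force: [0.9, -0.3, 0.5]
width: 0.0875
```

```bash
python3 - <<'E'
from h import *
f=grab_frame("wrist"); cv2.imwrite("pics/w4.png",f["frame"]); P=cloud(f).reshape(-1,3)
p=P[(P[:,2]>.062)&(P[:,2]<.1)&(abs(P[:,0]-.514)<.05)&(abs(P[:,1]+.005)<.05)]
print('cast',len(p),p[:,2].max(),cv2.minAreaRect((p[:,:2]*1000).astype(np.float32)))
k=P[(P[:,2]>.097)&(P[:,2]<.107)&(np.hypot(P[:,0]-.545,P[:,1]+.121)<.045)]
print('knob',len(k),cv2.minAreaRect((k[:,:2]*1000).astype(np.float32)))
np.savez("w4.npz",**f)
rel([.545,-.121,.18],10.2)
E
```

```text
cast 5639 0.09250833799845454 ((514.7606201171875, -3.808504104614258), (57.69075012207031, 50.49997329711914), 10.024826049804688)
knob 1928 ((543.4261474609375, -121.71568298339844), (18.546894073486328, 46.74116516113281), 84.04428100585938)
t 8.2 grasp [ 0.5258 -0.0645  0.1862] yaw 10.03 rot [-3.142e+00  1.000e-03  1.750e-01] -> offset [0.9  5.9  0.62] turn -0.2 w 0.08787601484481523 F [-0.1 -0.1 -0.5]
```

View pics/w4.png

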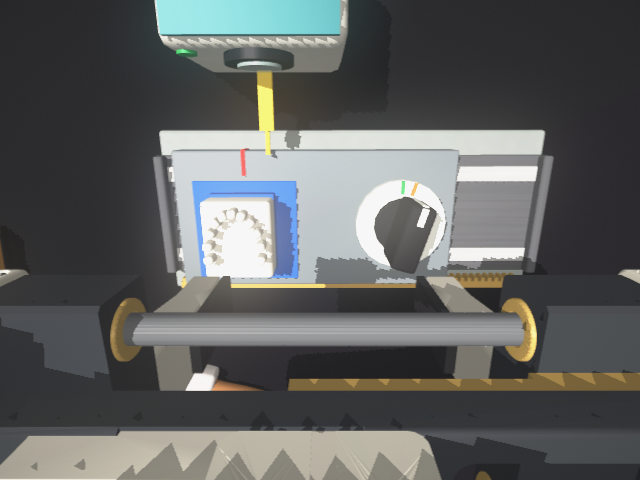

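The cast stands on the mat at (0.5148, -0.0038), yaw 10°, with its front to the scanner. The view shows the red line at (243,162), the pointer tip at (268,152), the green tick at (403,187), the orange tick at (415,188) and the knob's white mark at (423,217).

```bash
cat >> h.py <<'E'
def blob(f,lo,hi,box,mn=4):
    x,y,w,h=box; m=cv2.inRange(cv2.cvtColor(f["frame"],cv2.COLOR_BGR2HSV)[y:y+h,x:x+w],lo,hi)
    n,l,st,c=cv2.connectedComponentsWithStats(m); i=1+np.argmax(st[1:,4]) if n>1 else None
    if i is None: return None
    v,u=np.nonzero(l==i); return np.c_[u+x,v+y]
MY=np.radians(10.1); MX=np.array([np.cos(MY),np.sin(MY)]); MYV=np.array([-np.sin(MY),np.cos(MY)])
E
python3 - <<'E'
from h import *
f=dict(np.load("w4.npz")); K=np.array([.5434,-.1217])
for n,lo,hi,box in (("green",(40,80,80),(80,255,255),(380,170,60,40)),("orange",(8,120,120),(22,255,255),(380,170,60,40))):
    b=blob(f,lo,hi,box); p=onz(f,*b.mean(0),.053)[:2]; d=p-K; print(n,len(b),p,np.hypot(*d),np.degrees(np.arctan2(d[1],d[0])))
r=blob(f,(0,120,80),(8,255,255),(225,140,40,45)); y=blob(f,(22,120,120),(35,255,255),(245,70,40,90))
print('red',len(r),r.mean(0)); R=onz(f,*r.mean(0),.0465)[:2]
t=y[y[:,1]>=y[:,1].max()-8]; print('tip',t.mean(0),y[:,1].max()); Tt=onz(f,*t.mean(0),.052)[:2]
print('red',R,'tip',Tt,'delta along y mm',(R-Tt)@MYV*1000,'x',(R-Tt)@MX*1000)
E
```

```text
green 40 [ 0.57058088 -0.11910854] 0.027304132785162707 5.446198014684172
orange 35 [ 0.57074749 -0.12773174] 0.028004764075029807 -12.437971276669835
red 78 [242.70512821 161.61538462]
tip [268.06666667 149.26666667] 153
red [0.56758832 0.00418653] tip [ 0.58041385 -0.01441385] delta along y mm 20.561305285395026 x -9.364892563787347
```

```bash
python3 - <<'E'
from h import *
rel([.5434,-.1217,.086],-6)
E
```

```text
t 8.2 grasp [ 0.5258 -0.0645  0.1862] yaw 10.03 rot [-3.142e+00  1.000e-03  1.750e-01] -> offset [ 0.74  5.94 10.02] turn 16.0 w 0.08787601484481523 F [-0.1 -0.1 -0.5]
```

Call:
send_rows([
  {"offset": [0.7,3,0],"turn": 8},
  {"offset": [0.7,6,0],"turn": 16},
  {"offset": [0.7,6,3],"turn": 16},
  {"offset": [0.7,6,6],"turn": 16},
  {"offset": [0.7,6,8.5],"turn": 16},
  {"offset": [0.7,6,10],"turn": 16},
  {"offset": [0.7,6,10],"turn": 16},
  {"offset": [0.7,6,10],"turn": 16},
])

```text
t: 9.0
eef_pos: [0.5437, -0.1206, 0.2457]
ee_rot: [3.141, 0.001, -0.101]
force: [-0.2, -0.4, 0.1]
width: 0.0874
```

```bash
python3 - <<'E'
from h import *
rel([.5434,-.1217,.086],-6)
E
```

```text
t 9.0 grasp [ 0.5437 -0.1206  0.0867] yaw -5.79 rot [ 3.141e+00  1.000e-03 -1.010e-01] -> offset [-0.02  0.11  0.07] turn 0.2 w 0.08742646583008436 F [-0.2 -0.4  0.1]
```

Call:
send_rows([
  {"offset": [0,0.1,0],"turn": 0},
  {"offset": [0,0.1,0],"turn": 0},
  {"offset": [0,0.1,0],"turn": 0},
  {"offset": [0,0.1,0],"turn": 0},
  {"offset": [0,0.1,0],"turn": 0},
  {"offset": [0,0.1,0],"turn": 0},
  {"offset": [0,0.1,0],"turn": 0},
  {"offset": [0,0.1,0],"turn": 0},
], hand=-1, squeeze=30)

```text
t: 9.8
eef_pos: [0.5434, -0.122, 0.2456]
ee_rot: [3.142, 0.0, -0.102]
force: [-0.2, 0.7, 0.3]
width: 0.0292
```

```bash
python3 - <<'E'
from h import *
s=get_state(); print(s["t"],s["width"],np.round(s["eef_pos"],4),np.round(s["ee_rot"],3),s["force"].round(2) if hasattr(s["force"],'round') else s["force"],np.round(s["moment"],2))
psi=np.radians(-6); u=np.array([np.sin(MY),-np.cos(MY)])
for c in (0,40,80):
    a=psi-np.radians(c); print(c,'per mm: x',u@[np.cos(a),np.sin(a)],'y',u@[np.sin(a),-np.cos(a)])
E
```

```text
9.8 0.029176071823182135 [ 0.5434 -0.122   0.2456] [ 3.142  0.    -0.102] [-0.23  0.74  0.34] [-0.04  0.14 -0.  ]
0 per mm: x 0.2773146533023778 y 0.960779154157594
40 per mm: x 0.8300122850953674 y 0.5577451089796901
80 per mm: x 0.9943379441332045 y -0.10626407133623304
```

Call:
send_rows([
  {"offset": [0,0,0],"turn": 0},
  {"offset": [0,0,0],"turn": 0},
  {"offset": [0,0,0],"turn": 0},
  {"offset": [0,0,0],"turn": 0},
])

```text
t: 10.2
eef_pos: [0.5434, -0.122, 0.2456]
ee_rot: [3.141, 0.0, -0.102]
force: [-0.1, -1.4, 0.3]
width: 0.0179
```

Call:
send_rows([
  {"offset": [0,0,0],"turn": 5},
  {"offset": [0.03,0.1,0],"turn": 10},
  {"offset": [0.06,0.22,0],"turn": 15},
  {"offset": [0.1,0.35,0],"turn": 20},
  {"offset": [0.14,0.47,0],"turn": 25},
  {"offset": [0.17,0.6,0],"turn": 30},
  {"offset": [0.21,0.73,0],"turn": 35},
  {"offset": [0.25,0.85,0],"turn": 40},
])

```text
t: 11.0
eef_pos: [0.5452, -0.1315, 0.2456]
ee_rot: [3.141, -0.001, -0.803]
force: [0.9, -6.9, -2.7]
width: 0.0178
```

```bash
python3 - <<'E'
from h import *
s=get_state(); print(s["t"],s["width"],np.round(s["eef_pos"],4),np.round(s["ee_rot"],3),np.round(s["force"],1),np.round(s["moment"],2))
for n in ("top","scene"):
    f=grab_frame(n); np.savez(n+"1.npz",**f)
    x,y,w,h=(262,190,90,45) if n=="top" else (310,255,60,45)
    cv2.imwrite(f"pics/{n}c1.png",cv2.resize(f["frame"][y:y+h,x:x+w],None,fx=6,fy=6,interpolation=2))
    r=blob(f,(0,110,80),(8,255,255),(x,y,w,h)); print(n,r is not None and (len(r),r.mean(0),onz(f,*r.mean(0),.0465)[:2]))
    yl=blob(f,(22,120,100),(35,255,255),(x,y,w,h)); print(yl is not None and (len(yl),yl.min(0),yl.max(0)))
E
```

```text
11.0 0.01779952859413925 [ 0.5452 -0.1315  0.2456] [ 3.141e+00 -1.000e-03 -8.030e-01] [ 0.9 -6.9 -2.7] [-2.6  -0.38  0.3 ]
top False
False
scene (19, array([336.57894737, 271.36842105]), array([ 0.57305582, -0.00381222]))
(63, array([330, 271]), array([335, 286]))
```

Call:
send_rows([
  {"offset": [0.11,0.07,0],"turn": 5},
  {"offset": [0.22,0.15,0],"turn": 10},
  {"offset": [0.33,0.22,0],"turn": 15},
  {"offset": [0.43,0.29,0],"turn": 20},
  {"offset": [0.54,0.37,0],"turn": 25},
  {"offset": [0.65,0.44,0],"turn": 30},
  {"offset": [0.76,0.51,0],"turn": 35},
  {"offset": [0.87,0.58,0],"turn": 40},
])

```text
t: 11.9
eef_pos: [0.5471, -0.1417, 0.2456]
ee_rot: [3.142, -0.001, -1.501]
force: [2.3, -7.2, -2.7]
width: 0.0176
```

```bash
python3 - <<'E'
from h import *
s=get_state(); print(s["t"],s["width"],np.round(s["eef_pos"],4),np.round(s["ee_rot"],3),np.round(s["force"],1),np.round(s["moment"],2))
ims=[]
for n,(x,y,w,h) in (("scene",(300,225,80,60)),("top",(270,185,80,60)),("wrist",(0,0,640,480))):
    f=grab_frame(n); np.savez(n+"2.npz",**f); ims.append(cv2.resize(f["frame"][y:y+h,x:x+w],(400,300),interpolation=2))
    if n=="scene":
        r=blob(f,(0,110,80),(8,255,255),(310,255,60,45)); print(n,r is not None and (len(r),r.mean(0),onz(f,*r.mean(0),.0465)[:2]))
cv2.imwrite("pics/m2.png",np.vstack([np.hstack(ims[:2]),np.hstack([ims[2],ims[2]*0])]))
E
```

```text
11.9 0.017649999579379492 [ 0.5471 -0.1417  0.2456] [ 3.142e+00 -1.000e-03 -1.501e+00] [ 2.3 -7.2 -2.7] [-2.48 -0.44  0.31]
scene (7, array([331.42857143, 268.28571429]), array([ 0.56729035, -0.01545311]))
```

View pics/m2.png

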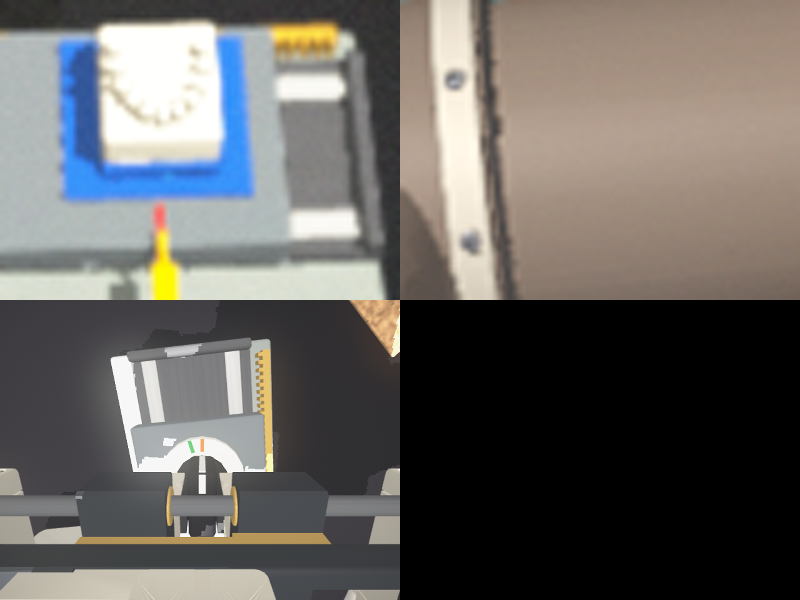

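The scene crop shows the red line at (160,218) almost lined up with the pointer tip at (162,240), and the cast still on the mat. The wrist view has the white mark at the orange tick, so the play is on the forward side. I'll measure the offset from the scene frames.

```bash
cat >> h.py <<'E'
def gap(f):
    b=(310,255,60,45); r=blob(f,(0,90,80),(9,255,255),b); y=blob(f,(18,110,90),(36,255,255),b)
    t=y[y[:,1]<=y[:,1].min()+4]; 
    R=np.array([onz(f,u,v,.0465)[:2] for u,v in r]).mean(0); Y=np.array([onz(f,u,v,.052)[:2] for u,v in t]).mean(0)
    print("red px",r.mean(0).round(1),len(r),"tip px",t.mean(0).round(1),len(t),"gap y mm",((R-Y)@MYV*1000).round(2),"x",((R-Y)@MX*1000).round(2),"red",R.round(4),"tip",Y.round(4))
E
python3 - <<'E'
from h import *
for i in (0,1,2): gap(dict(np.load(f"scene{i}.npz")))
E
```

```text
red px [341.5 271.1] 22 tip px [332.  273.5] 11 gap y mm 20.45 x -8.2 red [0.571  0.0062] tip [ 0.5826 -0.0124]
red px [336.5 271.6] 22 tip px [332.  273.3] 13 gap y mm 9.95 x -6.75 red [ 0.5737 -0.0039] tip [ 0.5821 -0.0125]
red px [331.4 267.8] 9 tip px [332.  273.3] 13 gap y mm -0.2 x -16.29 red [ 0.5661 -0.0156] tip [ 0.5821 -0.0125]
```

Call:
send_rows([
  {"offset": [0.13,-0.01,0],"turn": 5},
  {"offset": [0.26,-0.03,0],"turn": 10},
  {"offset": [0.39,-0.04,0],"turn": 15},
  {"offset": [0.52,-0.06,0],"turn": 20},
  {"offset": [0.63,-0.07,0],"turn": 24},
  {"offset": [0.63,-0.07,0],"turn": 24},
  {"offset": [0.63,-0.07,0],"turn": 24},
])

```text
t: 12.75
eef_pos: [0.5483, -0.148, 0.2456]
ee_rot: [-3.141, -0.001, -1.917]
force: [0.9, -6.7, -3.5]
width: 0.0178
```

```bash
python3 - <<'E'
from h import *
s=get_state(); print(s["t"],s["width"],np.round(s["eef_pos"],4),np.round(s["ee_rot"],3),np.round(s["force"],1),np.round(s["moment"],2))
f=grab_frame("scene"); np.savez("scene3.npz",**f); gap(f)
E
```

```text
12.75 0.0177692281008385 [ 0.5483 -0.148   0.2456] [-3.141e+00 -1.000e-03 -1.917e+00] [ 0.9 -6.7 -3.5] [-2.68 -0.63 -0.04]
red px [328.6 271.9] 25 tip px [331.9 273.4] 12 gap y mm -6.38 x -6.9 red [ 0.5767 -0.0201] tip [ 0.5824 -0.0127]
```

Call:
send_rows([
  {"offset": [0,0,0],"turn": -4},
  {"offset": [0,0,0],"turn": -8},
  {"offset": [0,0,0],"turn": -12},
  {"offset": [0,0,0],"turn": -16},
  {"offset": [0,0,0],"turn": -17.5},
  {"offset": [0,0,0],"turn": -17.5},
])

```text
t: 13.4
eef_pos: [0.5483, -0.1479, 0.2456]
ee_rot: [-3.141, -0.001, -1.61]
force: [0.8, -6.1, -2.0]
width: 0.018
```

```bash
python3 - <<'E'
from h import *
s=get_state(); print(s["t"],s["width"],np.round(s["eef_pos"],4),np.round(s["ee_rot"],3),np.round(s["force"],1),np.round(s["moment"],2))
f=grab_frame("scene"); gap(f)
f=grab_frame("wrist");cv2.imwrite("pics/w5.png",cv2.resize(f["frame"][180:420,220:440],None,fx=2.4,fy=2.4))
a=np.radians(-92.3);u=np.array([-np.sin(MY),np.cos(MY)]); print(u@[np.cos(a),np.sin(a)],u@[np.sin(a),-np.cos(a)])
E
```

```text
13.4 0.017983837098923677 [ 0.5483 -0.1479  0.2456] [-3.141e+00 -1.000e-03 -1.610e+00] [ 0.8 -6.1 -2. ] [-2.27 -0.46  0.02]
red px [328.7 271.8] 24 tip px [331.9 273.4] 12 gap y mm -6.31 x -7.11 red [ 0.5765 -0.0201] tip [ 0.5824 -0.0127]
-0.9766722783341679 0.2147353271670631
```

View pics/w5.png

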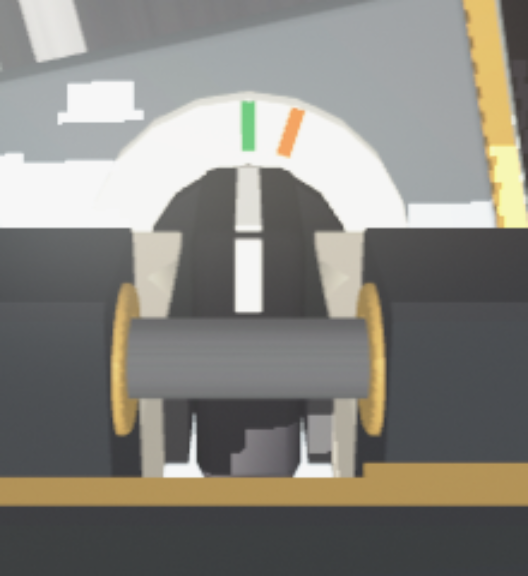

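The white mark at (248,270) now lines up with the green tick at (248,125), and the carriage hasn't moved. Next is the return drive.

Call:
send_rows([
  {"offset": [-0.1,0.02,0],"turn": -4.5},
  {"offset": [-0.22,0.05,0],"turn": -9},
  {"offset": [-0.34,0.07,0],"turn": -14},
  {"offset": [-0.46,0.1,0],"turn": -18.5},
  {"offset": [-0.56,0.12,0],"turn": -22},
  {"offset": [-0.6,0.13,0],"turn": -24},
  {"offset": [-0.6,0.13,0],"turn": -24},
  {"offset": [-0.6,0.13,0],"turn": -24},
])

```text
t: 14.3
eef_pos: [0.5471, -0.1418, 0.2456]
ee_rot: [3.141, -0.001, -1.192]
force: [1.1, -4.8, -1.5]
width: 0.0181
```

```bash
python3 - <<'E'
from h import *
s=get_state(); print(s["t"],s["width"],np.round(s["eef_pos"],4),np.round(s["ee_rot"],3),np.round(s["force"],1),np.round(s["moment"],2))
f=grab_frame("scene"); gap(f)
f=grab_frame("wrist");cv2.imwrite("pics/w6.png",cv2.resize(f["frame"][180:420,220:440],None,fx=2.4,fy=2.4))
E
```

```text
14.3 0.01808928742649305 [ 0.5471 -0.1418  0.2456] [ 3.141e+00 -1.000e-03 -1.192e+00] [ 1.1 -4.8 -1.5] [-2.05 -0.24  0.02]
red px [331.4 267.8] 9 tip px [332.  273.3] 13 gap y mm -0.2 x -16.29 red [ 0.5661 -0.0156] tip [ 0.5821 -0.0125]
```

View pics/w6.png

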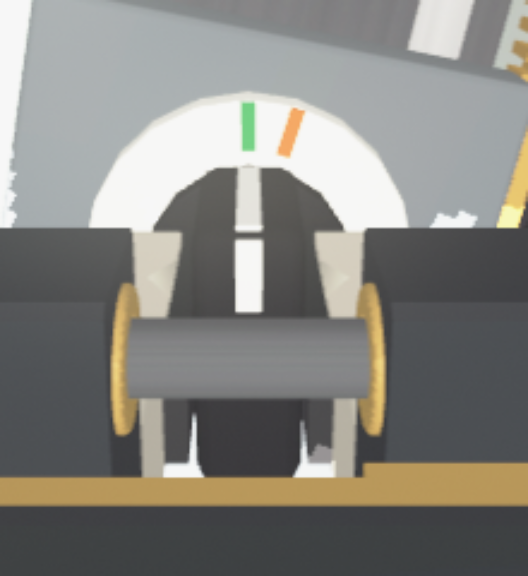

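The mark is still at the green tick and the gap is about 0 mm. I'll release and rise.

Call:
send_rows([
  {"offset": [0,0,0],"turn": 0},
  {"offset": [0,0,0],"turn": 0},
  {"offset": [0,0,0],"turn": 0},
  {"offset": [0,0,0],"turn": 0},
  {"offset": [0,0,0],"turn": 0},
  {"offset": [0,0,0],"turn": 0},
], hand=0.2)

```text
t: 15.0
eef_pos: [0.5471, -0.1411, 0.2457]
ee_rot: [-3.141, 0.0, -1.192]
force: [-0.5, 0.4, 1.0]
width: 0.052
```

Call:
send_rows([
  {"offset": [0,0,-2],"turn": 0},
  {"offset": [0,0,-5],"turn": 0},
  {"offset": [0,0,-9],"turn": 0},
  {"offset": [0,0,-13],"turn": 0},
  {"offset": [0,0,-13],"turn": 0},
  {"offset": [0,0,-13],"turn": 0},
])

```text
t: 15.6
eef_pos: [0.5471, -0.1411, 0.3768]
ee_rot: [-3.139, -0.001, -1.193]
force: [0.1, -0.3, -1.3]
width: 0.0523
```

```bash
python3 - <<'E'
from h import *
s=get_state(); print(s["t"],s["width"],np.round(s["eef_pos"],4),np.round(s["force"],1))
f=grab_frame("scene"); gap(f); P=cloud(f).reshape(-1,3)
p=P[(P[:,2]>.062)&(P[:,2]<.098)&(abs(P[:,0]-.52)<.05)&(abs(P[:,1]+.024)<.05)]; print('cast',len(p),p[:,2].max(),cv2.minAreaRect((p[:,:2]*1000).astype(np.float32)))
a=cv2.resize(f["frame"][220:295,230:380],(600,300),interpolation=2)
b=blob(f,(100,140,100),(125,255,255),(220,225,165,80)); print('mat',cv2.minAreaRect(np.array([onz(f,u,v,.048)[:2] for u,v in b],np.float32)*1000))
f=grab_frame("wrist");cv2.imwrite("pics/end.png",np.vstack([a,cv2.resize(f["frame"][:300],(600,281))]))
E
```

```text
15.6 0.05228212413822576 [ 0.5471 -0.1411  0.3768] [ 0.1 -0.3 -1.3]
red px [331.4 267.8] 9 tip px [332.  273.3] 13 gap y mm -0.2 x -16.29 red [ 0.5661 -0.0156] tip [ 0.5821 -0.0125]
cast 616 0.09340024244017542 ((519.6771240234375, -21.868743896484375), (60.739601135253906, 50.08644104003906), 10.01778793334961)
mat ((518.3583984375, -24.092330932617188), (79.15570831298828, 78.86566162109375), 9.925895690917969)
```

View pics/end.png

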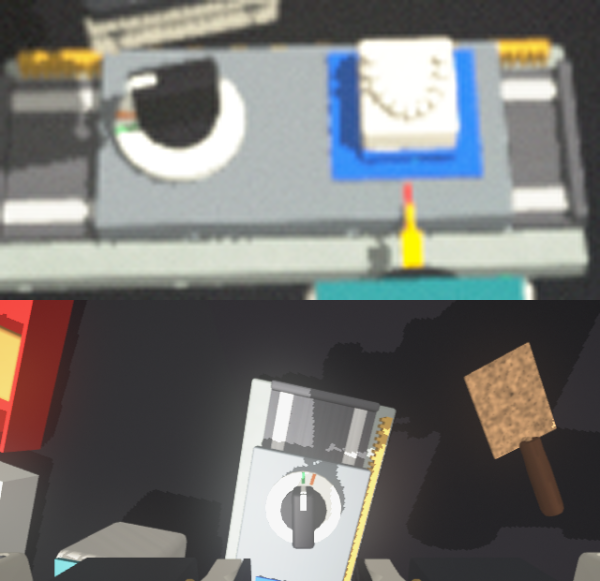

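The final view shows the red line at (407,192) lined up with the pointer at (410,215), the cast square on the mat with its front to the scanner, and the white mark at (303,502) under the green tick at (303,478). The hand is clear, so I'm handing in.

```bash
python3 -c "
from station import *
print(job_done())"
```

```text
the job is handed in; nothing more can be done
None
```

The job is done and handed in at about 15.7 s of the 72 s allowed; `job_done()` gives no verdict.

I set the white cast on the mat with its front to the scanner and let go. I then turned the knob clockwise, following it along the slide, until the red line was about 6.4 mm past the pointer. I took up the 0.3 rad of play with the hand in place, drove the line back to the pointer, released the knob and moved clear.

**Last checks:**
- **Red line:** it measured about -0.2 mm from the pointer. The pointer hid part of the line, so this reading rests on few pixels. The tracked hand travel agrees to within about 1 mm.
- **Knob:** the white mark was at the green tick after release.
- **Cast:** it was about 1 to 3 mm from the mat's centre and less than 1° out of square.
- **Brown cast and jar:** I kept the hand well away from both and did not measure them again at the end.

No check failed. The only disagreement was 1 to 2 mm between the cameras on the mat's position, well inside the tolerance.

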